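# Free the wedge slot and clamp the heat sink

### The job

Someone has left a tall capacitor standing in the slot of the wedge clamp: take it out and put it in the grey parts tray. Then slide the headed steel wedge thin end first into the slot, flat on the base plate, drive it from behind with a firm push until the heat sink is clamped tight, without forcing it any further, and let go so that it stays tight. Do not push the other loose items on the bench around.

Things in the scene. Friction and masses are not known exactly. Their poses are not given: they have to be found in the camera images.
- clamp: Low wedge clamp fixed to the table. Origin: on the table, under the middle of the anvil bar's slot face. x runs across the slot (anvil to heat sink), y along it, z up; the wedge is driven toward +y. Dark steel base plate 8 mm thick spans x -35..140, y -135..60 mm. Aluminium bars on it are 20 mm high (tops at z = 28). Anvil bar: x -22..0, y -50..50. End block: x 123..139, top z = 32.
- slot (a point): Middle of the slot's floor (clamp frame x 8, y 0, z 8 mm; axes as the clamp's). The slot lies between the anvil face (x = 0) and the jaw's slanted face, open above and at both ends, wide mouth at the -y end. With the jaw fully back it is 16 mm wide at y = 0 and grows 1 mm per 8 mm toward -y: 21 mm at the mouth, y = -40.
- jaw: Sliding aluminium jaw, y -40..40 mm, 20 mm high, slot side slanted 1:8, flat on the heat sink side. Starts fully back (toward the anvil); spreading the slot slides it toward the clamp's +x with about 1 N of friction. Origin and axes are the clamp's when fully back; its flat face is then at x = 42.
- stop: Adjustable aluminium stop bar beyond the heat sink, 70 mm long, 20 mm high. Does not move in use, but is set anew each time within 3 mm: the jaw has 1.3 to 4.3 mm to travel, so the wedge goes tight with its tip anywhere from about y = +10 to +40 in the clamp frame. Origin: the clamp's, shifted 0..3 mm along x.
- wedge_head (a point): Centre of the steel wedge's head, an upright block 26 (x) x 22 (y) x 40 mm high; the point is 20 mm above its underside. From the head's front (y = 11) the body runs 80 mm along +y, 20 mm high, on the same underside: flat side at x = -13 (goes against the anvil), side slanted 1:8 from x = 13 at the head to x = 3 at the tip (y = 91). 16 mm thick at the tip.
- wedge: The whole headed wedge, 102 mm long, 0.2 to 0.33 kg; origin under the head's centre, axes as point wedge_head. Starts on the table right of the clamp, tip away to the left, slanted side away from the robot. It goes tight within a few mm: 15 to 20 N pushed on the rear of the head is right, under 10 N leaves it slack, over 35 N is forcing it. Friction keeps it in.
- capacitor: The same tall capacitor; origin at the centre of its underside.
- heat_sink: Dark finned heat sink 50 x 60 x 28 mm, loose on the base plate between jaw and stop. Origin: centre of its underside. It is the work to be clamped; it is not to be lifted.
- capacitor_mid (a point): Centre of the tall capacitor: an upright black can 14 mm in diameter and 50 mm tall with a bare metal top, standing on the base plate in the slot, so it sticks out 30 mm above the bars. 20 g.
- tray: Open grey parts tray, 120 (x) x 100 (y) x 35 mm high, 3 mm walls and floor, on the table left of the clamp. Origin: centre of its underside. Heavy.
- block: Bystander: plain steel bar 26 x 90 x 20 mm, not tapered, no head, near the wedge. Origin: centre of the underside.
- short_capacitor: Bystander: short, wide black capacitor, 22 mm in diameter, 27 mm tall, standing between clamp, tray and robot. Origin: centre of the underside.
- spool: Bystander: wire spool 56 mm in diameter, 40 mm tall, standing beyond the tray. Origin: centre of the underside.
- screwdriver: Bystander: screwdriver about 170 mm long lying between robot and clamp.
- transformer: Bystander: small transformer 50 x 44 x 40 mm, between the robot and the wedge. Origin: centre of the underside.
- cutters: Bystander: side cutters about 150 mm long lying beyond the clamp.
- breadboard: Bystander: white prototyping board 55 x 165 x 9 mm (15 mm with its chips) beyond the clamp.
Not all that is in view belongs to the job. Leave any blue or yellow look-alike of the wedge alone.

How it is judged:
On the way:
1. the tall capacitor lies or stands in the tray, let go (x of capacitor_mid in the frame of tray between -0.058 and 0.058 m and y of capacitor_mid in the frame of tray between -0.048 and 0.048 m and z of capacitor_mid in the frame of tray below 0.045 m and contact force between capacitor and the fingers below 0.05 N), for 0.2 s.
At the end, for the whole second after the job is handed in: The tall capacitor is in the tray; the wedge lies flat on the plate, in line with the slot within 0.1 rad, at rest, and holds tight: over 2.5 N between jaw and heat sink and between heat sink and stop, over 2 N between wedge and jaw, with the robot clear (x of capacitor_mid in the frame of tray between -0.058 and 0.058 m and y of capacitor_mid in the frame of tray between -0.048 and 0.048 m and z of capacitor_mid in the frame of tray below 0.045 m and contact force between each of jaw, stop and heat_sink above 2.5 N and contact force between wedge and jaw above 2 N and z of wedge_head in the frame of clamp below 0.032 m and angle between the y axis of wedge_head and the y axis of clamp, either way round below 0.1 rad and linear speed of wedge below 0.01 m/s); the robot touches nothing.
It fails at once if a bystander is pushed more than 30 mm (distance of any of block, short_capacitor, spool, screwdriver, transformer, cutters, breadboard from where it was at the start of the episode above 0.03 m).
It fails at once if the wedge is overdriven: the heat sink is squeezed with more than 30 N (contact force between jaw and heat_sink above 30 N).
It also fails if it takes over 62 s, if anything falls off the work surface, if the arm or the gripper's body presses on something with over 40 N, if the wrist force passes 120 N, or if a joint passes its speed limit or range.

### The arm

A 7-joint arm with a two-finger parallel gripper is mounted at the origin on the work surface. World frame = base frame: x ahead of the robot, y to its left, z up, the work surface at z = 0. Lengths are in m, angles in rad, forces in N, time in s.
With the tool pointing down it reaches from about 0.425 to 0.925 m from the base axis. Payload 6.8 kg.
Tool frame: the origin (TCP) lies midway between the tips of the shut fingers; the grasp point (between the pads) lies 19 mm behind it; z points along the fingers, x is the direction in which the jaws open and shut, and the axes are right-handed (so a half turn about z gives the same grasp; the last joint's range is limited). The gripper opens to 85 mm and grips with 20 to 120 N. Pads are 22 mm wide; open, the fingers measure 114 mm over their backs; the gripper's body (76 mm by 85 mm) begins 54 mm behind the grasp point. The pads swing forward as they close: fully open they stand 13 mm farther back than shut.
Start: joints at [-1.259, 0.477, 0.022, 1.555, -0.011, 1.109, -0.083], TCP at [0.275, 0.616, 0.231] pointing down, gripper open.
Joint ranges: [-2.96, 2.96], [-0.34, 2.1], [-1.41, 1.46], [0.24, 2.44], [-1.37, 4.51], [0.17, 1.92], [-2.96, 2.96]. Speed limits (rad/s): [2.39, 2.39, 3.14, 3.14, 3.14, 3.14, 3.14].

### API

Orientations are given as a rotation vector (axis times angle).
In Python, from plant import readout, grab_frame, camera_model, order gives the robot as it stands.
- The arm moves only by the tool send_rows, never from a script. Its argument "increments" is one flat list of numbers, 4 for each row, row after row: the shift along the tool's x, y, z in m, then the turn about the tool's z in degrees. In form: [tx, ty, tz, twist, tx, ty, tz, twist, ...]. A call has 1 to 5 rows; each row shifts and turns the pose as measured when the row begins, along the tool's axes as they then stand; what a row does not reach is not made up. A row lasts 1/8 s, in which the tool goes at most 62.5 mm and 10.7 degrees, less where a joint would pass 70% of its speed; a pose out of reach is approached as far as the arm can. A call with a gripper value outside its range is refused whole. "claw" is the opening, from 0 (shut) to 1 (fully open), set as the call begins (left out, the last holds). The fingers move at their own pace and stop on an object; the grip force is fixed at half the most. Time passes only in rows, so rows that do not move let the fingers close. It gives the time, the measured TCP pose, the force and the opening at its end, in the units of the state.
- readout.get_obs(): the state, without advancing time (a new reading comes with each control period).
- grab_frame(name): name is "scene" or "side" or "wrist"; returns the picture (480x640x3 uint8, red, green, blue); there is no depth.
- camera_model(name): a dict with "camera_matrix" (3x3 intrinsics, pixels), "cam_to_world" (4x4, takes a point from camera to world coordinates); the wrist camera has in their place "hand_eye" (4x4, takes a point from camera to tool coordinates, whose origin is the TCP and whose axes are the tool frame's). Camera axes: x right, y down, z forward; pixel columns grow to the right and rows downward; lengths in m; the calibration is good to about 2 mm. A picture is of the moment at which its call begins: read the wrist's pose just before it. camera_model takes no time and is no camera call.
- order.close_job(): hands the job in, once; it reports no verdict.
The state is a dict: "time": time; "joint_positions": joint angles; "qvel": joint speeds; "joint_torque": joint torques, N m; "ee_pos": TCP position; "ee_rot": TCP orientation; "contact_force": force on the tool from outside, world axes, zero at the start; "moment": the same for the moment, N m; "width": finger opening in m.
Only numpy, scipy, OpenCV 4.12 (cv2) and the standard library are available. Lean on these libraries where they do the work, as an engineer would, in place of code of your own. Each camera call takes 0.05 s, during which the arm holds its last target.

## Working session

There is one attempt and no reset: what is moved stays moved. The work goes in short steps, Python scripts to look and compute and a tool call to move; the robot and the scene stay as the last step left them, time stands still between calls to the robot, and variables do not carry over. Pictures are saved under pics/ and viewed, and the job is handed in when it is done.

Besides the shell and the picture viewer there is one more tool, called after "Emit:" by a JSON object that holds its "name" and its "arguments", one argument or row to a line. send_rows: Moves the arm, as the interface text tells. Its arguments: {"type":"object","properties":{"increments":{"type":"array"},"claw":{"type":"number"}},"required":["increments"]}

```bash
mkdir -p pics; ls; python3 - <<'E'
from plant import readout, grab_frame, camera_model
import cv2,json
o=readout.get_obs(); print({k:(v if not hasattr(v,'tolist') else [round(x,4) for x in v.tolist()]) for k,v in o.items()})
for n in ["scene","side","wrist"]:
    im=grab_frame(n); cv2.imwrite(f"pics/{n}0.png",im[:,:,::-1])
    m=camera_model(n)
    for k,v in m.items(): print(n,k,v)
E
```

```text
pics
{'time': 0.0, 'joint_positions': [-1.2591, 0.4778, 0.0223, 1.5565, -0.0115, 1.1093, -0.0831], 'qvel': [0.002, 0.0011, -0.0006, -0.0019, -0.0022, 0.0, -0.0002], 'joint_torque': [0.0003, -59.6458, 1.6077, -28.1198, 0.0124, 0.0091, 0.0], 'ee_pos': [0.2749, 0.6158, 0.2303], 'ee_rot': [2.6346, 1.7093, -0.0024], 'contact_force': [-0.6313, -0.9188, -0.115], 'moment': [-0.0258, 0.0368, -0.0046], 'width': 0.08526393816461679}
scene camera_matrix [[498.35086752   0.         325.09152911]
 [  0.         498.35086752 238.15897061]
 [  0.           0.           1.        ]]
scene cam_to_world [[-0.53844659  0.53802773 -0.64853792  1.36516343]
 [ 0.84265497  0.34122929 -0.41652751  0.50684495]
 [-0.00280321 -0.77077152 -0.63710549  0.85132104]
 [ 0.          0.          0.          1.        ]]
side camera_matrix [[518.78520797   0.         315.81826352]
 [  0.         518.78520797 242.34898172]
 [  0.           0.           1.        ]]
side cam_to_world [[-0.98278275 -0.13175576  0.12953183  0.44964226]
 [-0.18450797  0.73680723 -0.65043979  0.64116506]
 [-0.0097408  -0.66314066 -0.74843142  0.79984555]
 [ 0.          0.          0.          1.        ]]
wrist camera_matrix [[392.11859991   0.         313.0548434 ]
 [  0.         392.11859991 242.37599369]
 [  0.           0.           1.        ]]
wrist hand_eye [[ 9.99999861e-01  1.20079325e-04  5.13794029e-04 -9.64875643e-04]
 [-2.75080975e-04  9.49601665e-01  3.13459091e-01 -7.98661669e-02]
 [-4.50259710e-04 -3.13459189e-01  9.49601566e-01 -1.42565412e-01]
 [ 0.00000000e+00  0.00000000e+00  0.00000000e+00  1.00000000e+00]]
```

View pics/scene0.png

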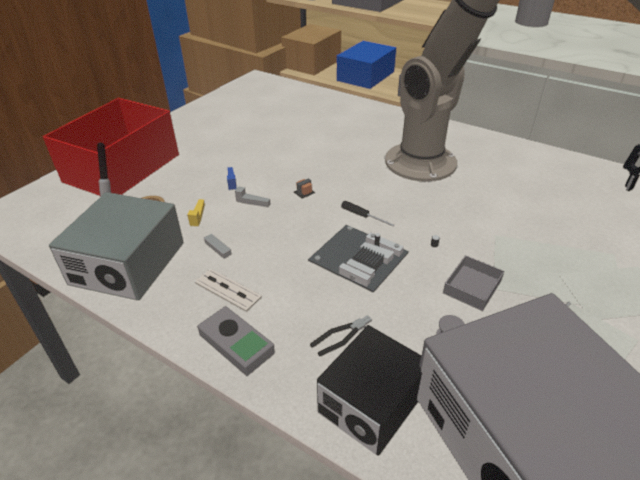

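View pics/side0.png

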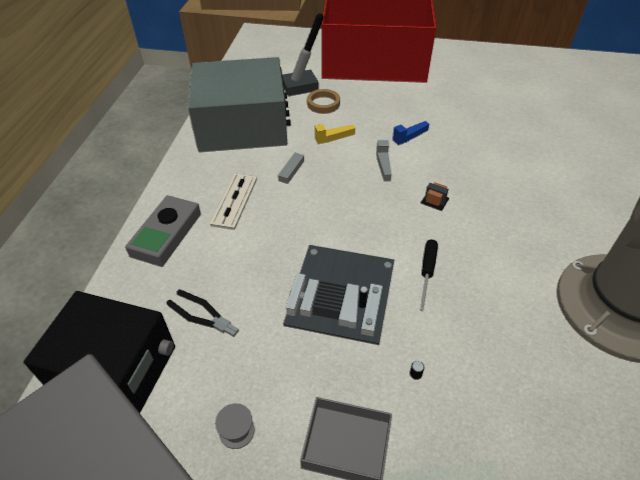

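View pics/wrist0.png

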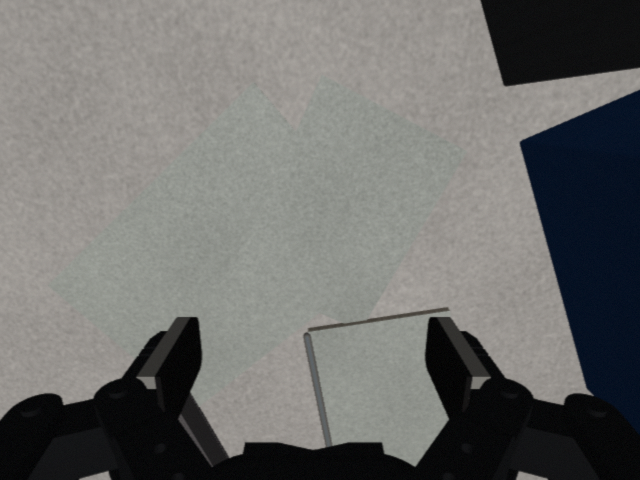

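The side view shows these candidates:
- **Wedge:** grey headed piece at (384,160). Blue look-alike at (410,131), yellow at (335,132), plain block at (291,167).
- **Tall capacitor:** in the slot at (363,297). The short wide one is at (417,370).

I choose the grey headed piece and the capacitor in the slot, and will check both in crops.

```bash
python3 - <<'E'
import cv2
s=cv2.imread("pics/side0.png"); c=cv2.imread("pics/scene0.png")
def crop(im,x,y,w,h,f,n): cv2.imwrite(f"pics/{n}.png",cv2.resize(im[y:y+h,x:x+w],None,fx=f,fy=f,interpolation=cv2.INTER_CUBIC))
crop(s,275,235,130,110,6,"s_clamp"); crop(s,365,110,100,100,6,"s_wedge")
crop(c,300,215,120,80,6,"c_clamp"); crop(s,285,370,140,110,5,"s_tray")
crop(c,220,180,80,40,8,"c_wedge")
E
```

```text
(no output)
```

View pics/s_clamp.png

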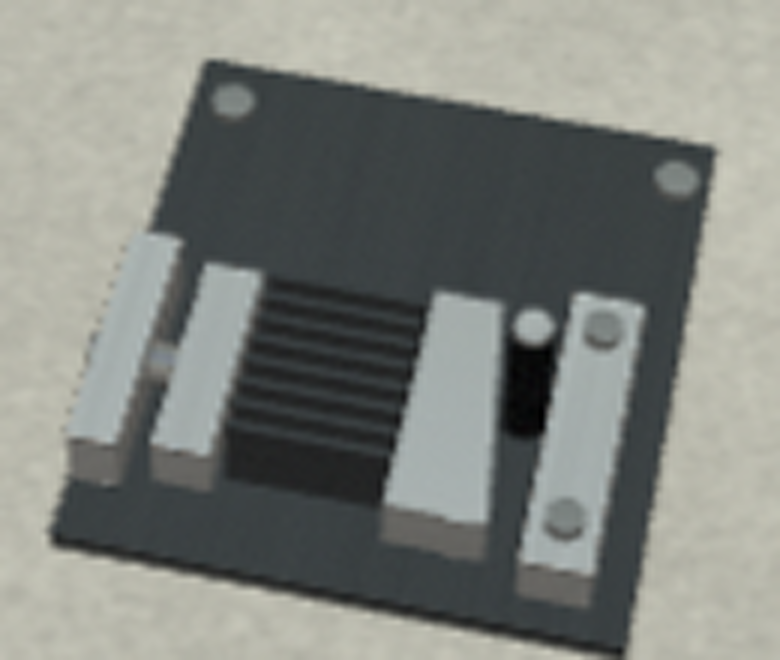

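View pics/s_wedge.png

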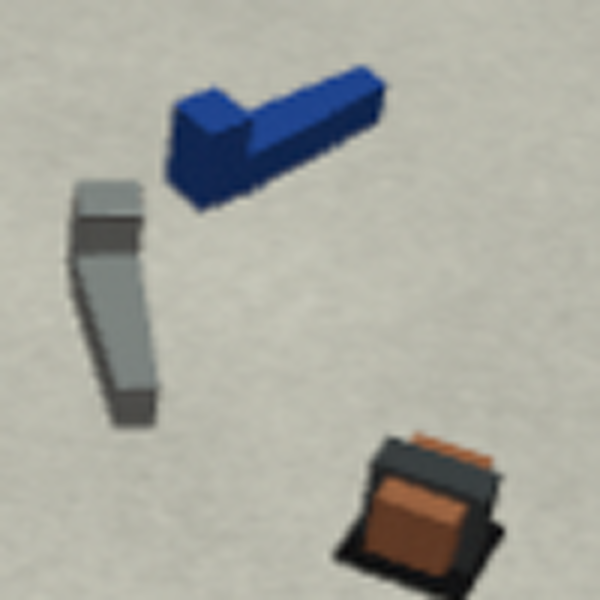

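View pics/c_clamp.png

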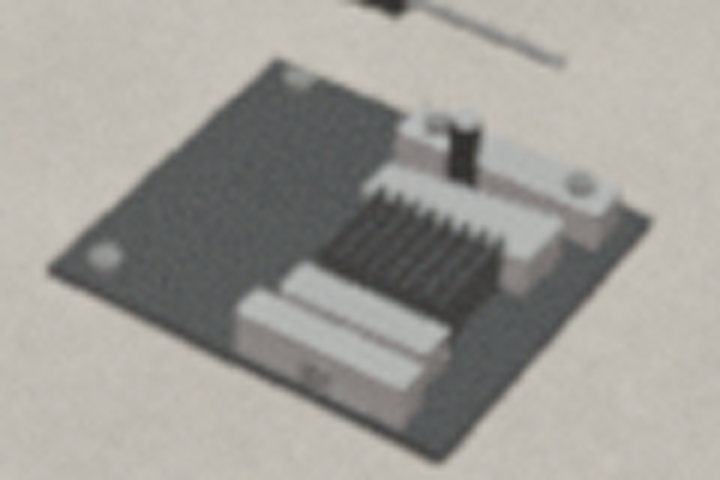

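View pics/s_tray.png

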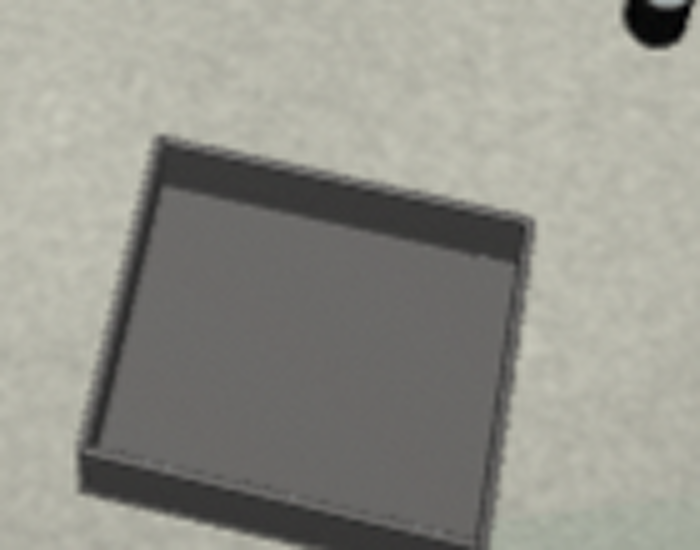

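View pics/c_wedge.png

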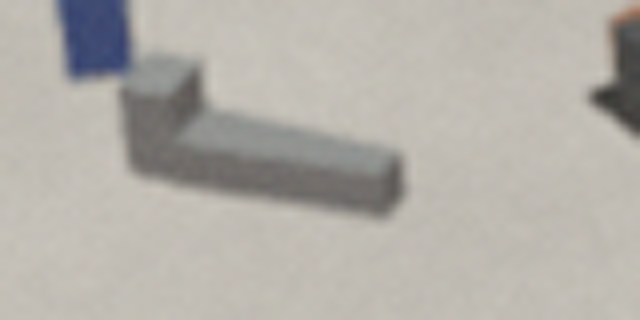

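```bash
cat > h.py <<'E'
import numpy as np
from plant import camera_model
from scipy.optimize import least_squares
M={n:camera_model(n) for n in("scene","side")}
def proj(n,P,T=None):
    m=M[n]; T=m["cam_to_world"] if T is None else T
    K=np.array(m["camera_matrix"] if n in M else 0); Ti=np.linalg.inv(np.array(T))
    P=np.atleast_2d(P); c=P@Ti[:3,:3].T+Ti[:3,3]; p=c@K.T; return p[:,:2]/p[:,2:]
def ray(n,u,v,z):
    m=M[n];T=np.array(m["cam_to_world"]);d=T[:3,:3]@np.linalg.solve(m["camera_matrix"],[u,v,1]);o=T[:3,3]
    return o+d*(z-o[2])/d[2]
def place(p,Q):
    x,y,a=p;Q=np.atleast_2d(Q)/1000.;c,s=np.cos(a),np.sin(a)
    return np.c_[x+c*Q[:,0]-s*Q[:,1],y+s*Q[:,0]+c*Q[:,1],Q[:,2]]
def fit(obs,p0):
    # obs: list (cam, (ox,oy,f), [(X,Y,Z,px,py)])
    def r(p):
        e=[]
        for n,(ox,oy,f),L in obs:
            L=np.array(L,float); e.append(proj(n,place(p,L[:,:3]))-(L[:,3:]/f+[ox,oy]))
        return np.concatenate(e).ravel()
    s=least_squares(r,p0,loss="soft_l1"); return s.x,np.round(r(s.x).reshape(-1,2),1)
E
cat > f1.py <<'E'
from h import *
sc=(275,235,6);cc=(300,215,6)
S=[(140,-135,8,206,60),(-35,-135,8,716,150),(-35,60,8,630,645),(140,60,8,55,535),(0,-50,28,575,290),(-22,-50,28,645,302),(-22,50,28,590,572),(0,50,28,520,562),(42,-40,28,436,290),(21,-40,28,505,303),(42,40,28,384,508),(11,40,28,488,525)]
C=[(-35,-135,8,282,60),(140,-135,8,50,268),(140,60,8,438,460),(-35,60,8,652,218),(-22,50,28,620,192),(0,50,28,605,215),(0,-50,28,398,132),(42,-40,28,365,187),(42,40,28,520,255)]
p0=[.55,0.1,0]
for o in ([("side",sc,S)],[("scene",cc,C)],[("side",sc,S),("scene",cc,C)]):
    p,r=fit(o,p0); print("clamp",np.round(p,4)); 
print(r.tolist())
a=ray("side",275+533/6,235+327/6,.058);b=ray("scene",300+465/6,215+122/6,.058);print("cap",a,b)
W=[(-13,-11,40,140,182),(13,-11,40,77,182),(-13,11,40,140,215),(13,11,40,76,215),(-13,91,20,157,387),(3,91,20,115,388),(-13,91,0,155,425),(3,91,0,113,425),(-13,11,20,138,255),(13,11,20,77,257)]
V=[(13,-11,40,122,88),(-13,-11,40,142,54),(-13,11,40,203,64),(13,11,40,182,98),(3,91,20,387,178),(-13,91,20,403,152),(3,91,0,388,215),(-13,91,0,405,188),(13,-11,0,130,168)]
for o in ([("side",(365,110,6),W)],[("scene",(220,180,8),V)],[("side",(365,110,6),W),("scene",(220,180,8),V)]):
    p,r=fit(o,[.5,-.3,0]);print("wedge",np.round(p,4))
print(r.tolist())
T=[(60,-50,35,160,137),(-60,-50,35,532,218),(60,50,35,83,452),(-60,50,35,488,545)]
p,r=fit([("side",(285,370,5),T)],[.5,.4,0]);print("tray",np.round(p,4),r.tolist())
for n,u,v,z in [("shortcap",417,365,.027),("scr tip",424,307,.005),("scr end",431,241,.02),("transf",436,190,.04),("blue head",402,128,.04),("block",291,165,.02),("bluetip",429,125,.02)]: print(n,np.round(ray("side",u,v,z),3))
E
python3 f1.py
```

```text
clamp [ 0.466   0.1022 -0.0458]
clamp [ 0.4677  0.1052 -0.0581]
clamp [ 0.4662  0.1029 -0.0486]
[[-0.4, -0.5], [0.4, -0.6], [-0.3, 1.2], [-1.5, 0.1], [0.1, 0.3], [0.2, 0.5], [0.7, 0.9], [-0.2, 0.1], [-0.0, 0.5], [-0.4, 0.3], [-0.1, -0.3], [-0.1, 0.3], [-1.5, -1.1], [-1.0, -1.0], [0.5, -1.1], [-0.0, -0.6], [0.2, -1.0], [-1.5, -0.2], [-0.8, -0.9], [-0.7, -0.0], [0.9, 0.7]]
cap [0.47401373 0.09087706 0.058     ] [0.4776214  0.09347854 0.058     ]
wedge [ 0.483  -0.3549  0.1825]
wedge [ 0.4837 -0.3526  0.2109]
wedge [ 0.483  -0.3538  0.1886]
[[-0.2, -0.3], [-0.7, -0.2], [0.7, 0.1], [0.3, 0.2], [0.5, 0.6], [0.4, 0.5], [-0.1, 0.9], [-0.1, 0.9], [0.3, 0.2], [-0.6, -0.1], [-1.1, -0.5], [0.9, -0.9], [-0.1, -0.6], [-1.9, -0.2], [-0.5, -0.4], [-0.0, -0.2], [-0.1, 0.6], [0.2, 0.9], [-0.5, 0.8]]
tray [ 0.4646  0.3443 -0.0426] [[-1.0, -1.0], [1.4, -0.7], [-1.3, 0.2], [0.8, 1.2]]
shortcap [0.37  0.205 0.027]
scr tip [0.362 0.071 0.005]
scr end [ 0.358 -0.081  0.02 ]
transf [ 0.355 -0.212  0.04 ]
blue head [ 0.444 -0.42   0.04 ]
block [ 0.685 -0.262  0.02 ]
bluetip [ 0.378 -0.472  0.02 ]
```

Both crops confirm the choices: the grey headed wedge has its head at crop (108,200) and its tip at (135,400), and the tall can is at (533,327). Now I'll turn to align the tool with the clamp and travel.

Emit:
{"name": "send_rows", "arguments": {
  "increments": [0,0,0,10.6,0,0,0,10.6,0,0,0,10.6,0,0,0,10.6,0,0,0,10.6],
  "claw": 0.45
}}

```text
time: 0.78
ee_pos: [0.2745, 0.6146, 0.2284]
ee_rot: [3.12, 0.329, -0.004]
contact_force: [0.0, -0.4, -0.1]
width: 0.0382
```

Emit:
{"name": "send_rows", "arguments": {
  "increments": [0,0,0,10.6,0,0,0,6.0,0.04,0.05,0,0,0.04,0.05,0,0,0.04,0.05,0,0]
}}

```text
time: 1.4
ee_pos: [0.3756, 0.4595, 0.2262]
ee_rot: [3.133, -0.119, -0.007]
contact_force: [0.5, -1.0, 0.6]
width: 0.0382
```

Emit:
{"name": "send_rows", "arguments": {
  "increments": [0.018,0.052,0.01,-1.6,0.018,0.052,0.01,0,0.018,0.052,0.01,0,0.018,0.052,0.01,0,0.018,0.052,0.01,0]
}}

```text
time: 2.02
ee_pos: [0.4547, 0.1854, 0.1769]
ee_rot: [3.136, -0.077, -0.002]
contact_force: [0.8, 0.2, 0.7]
width: 0.0383
```

```bash
cat > w.py <<'E'
import numpy as np,cv2,sys
from plant import readout,grab_frame,camera_model
from scipy.spatial.transform import Rotation as R
def shot(name):
    o=readout.get_obs(); T=np.eye(4);T[:3,:3]=R.from_rotvec(o["ee_rot"]).as_matrix();T[:3,3]=o["ee_pos"]
    m=camera_model("wrist"); im=grab_frame("wrist"); cv2.imwrite(f"pics/{name}.png",im[:,:,::-1])
    np.savez(f"pics/{name}.npz",T=T@np.array(m["hand_eye"]),K=m["camera_matrix"])
    a=np.degrees(np.arctan2(T[1,0],T[0,0])); print("pos",np.round(o["ee_pos"],4),"xang",round(a,2),"F",np.round(o["contact_force"],2),"t",o["time"],"tilt",np.round(T[:3,2],4))
def wray(name,u,v,z):
    d=np.load(f"pics/{name}.npz");T=d["T"];q=T[:3,:3]@np.linalg.solve(d["K"],[u,v,1]);return T[:3,3]+q*(z-T[2,3])/q[2]
def wproj(name,P):
    d=np.load(f"pics/{name}.npz");Ti=np.linalg.inv(d["T"]);c=np.atleast_2d(P)@Ti[:3,:3].T+Ti[:3,3];p=c@d["K"].T;return p[:,:2]/p[:,2:]
E
python3 -c "
from w import *
shot('w1')"
```

```text
pos [0.4547 0.1854 0.1769] xang -2.8 F [0.84 0.19 0.68] t 2.025 tilt [-0.0017 -0.0044 -1.    ]
```

View pics/w1.png

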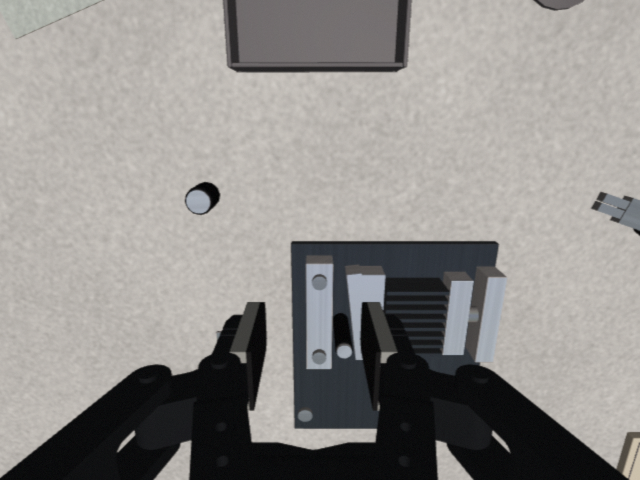

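The wrist view shows the capacitor top at (344,352) between the anvil bar and the jaw. The short capacitor is at (200,200), and the tray's near wall is at y≈67.

```bash
python3 - <<'E'
import cv2
im=cv2.imread("pics/w1.png")
cv2.imwrite("pics/w1c.png",cv2.resize(im[230:440,280:420],None,fx=4,fy=4,interpolation=cv2.INTER_CUBIC)[:800,:])
from w import *
print(wray("w1",344,352,.058)); print(wray("w1",230,64,.035),wray("w1",407,64,.035))
E
```

```text
[0.47407134 0.08742293 0.058     ]
[0.40512   0.2975896 0.035    ] [0.52232223 0.29185815 0.035     ]
```

View pics/w1c.png

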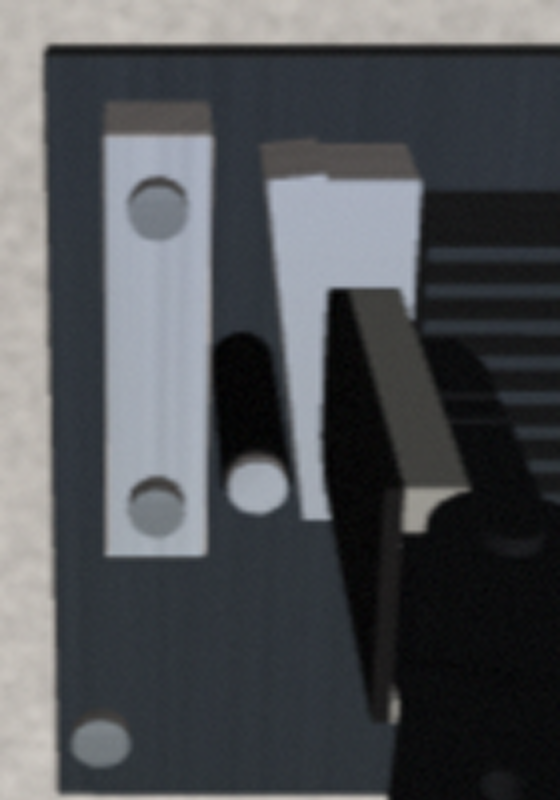

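```bash
python3 - <<'E'
from w import *; from h import place,least_squares
L=np.array([(-22,50,28,104,135),(0,50,28,212,135),(0,-50,28,207,555),(-22,-50,28,105,556),(11,40,28,266,180),(42,40,28,421,180),(21,-40,28,303,520),(-35,60,8,47,55),(-35,-135,8,59,793)],float)
f=lambda p:(wproj("w1",place(p,L[:,:3]))-(L[:,3:]/4+[280,230])).ravel()
s=least_squares(f,[.466,.103,-.05]);print(s.x,np.round(s.fun.reshape(-1,2),1).tolist())
E
```

```text
[ 0.46691908  0.09962715 -0.04835204] [[-0.1, -0.4], [0.5, -0.4], [-0.1, 0.7], [0.3, 0.4], [0.4, -0.1], [0.2, -0.0], [0.2, -0.3], [-1.0, -0.3], [-0.4, 0.8]]
```

Emit:
{"name": "send_rows", "arguments": {
  "increments": [0.012,0.048,0.03,0,0.012,0.047,0.03,0,0,0,0.02,0,0,0,0,0]
}}

```text
time: 2.58
ee_pos: [0.4743, 0.08, 0.0975]
ee_rot: [3.131, -0.098, -0.002]
contact_force: [-0.2, 0.0, -0.1]
width: 0.0383
```

```bash
python3 -c "
from w import *
shot('w2')"
```

```text
pos [0.4743 0.08   0.0975] xang -3.58 F [-0.24  0.01 -0.11] t 2.575 tilt [-0.0014 -0.0087 -1.    ]
```

View pics/w2.png

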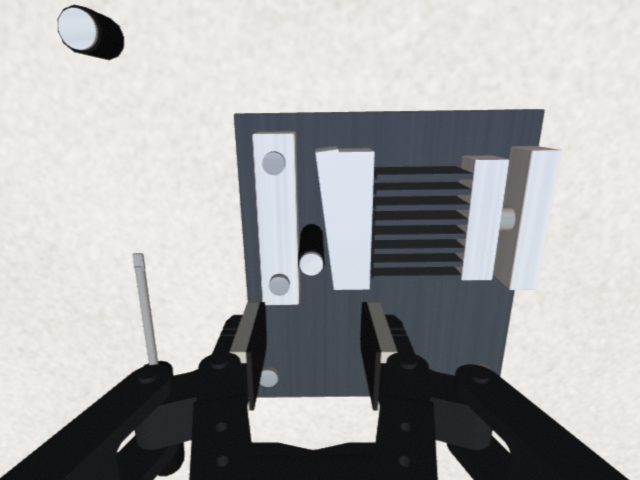

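Now settled: the capacitor top is at (311,262), with the anvil and jaw clearly seen. I'll refit.

```bash
python3 - <<'E'
from w import *; from h import place,least_squares
L=np.array([(-22,50,28,253,134),(0,50,28,293,132),(0,-50,28,298,304),(-22,-50,28,262,306),(42,40,28,374,151),(21,-40,28,334,290),(42,-40,28,369,289),(-35,60,8,235,114),(140,60,8,544,110)],float)
f=lambda p:(wproj("w2",place(p,L[:,:3]))-(L[:,3:])).ravel()
s=least_squares(f,[.466,.103,-.05],loss="soft_l1");print(s.x,np.round(f(s.x).reshape(-1,2),1).tolist())
print(wray("w2",311,262,.058))
E
```

```text
[ 0.46647484  0.09954331 -0.05099711] [[-1.2, -0.5], [1.1, 1.0], [0.5, 1.2], [-0.0, -0.5], [0.2, 0.7], [-0.5, -0.2], [-0.1, 0.4], [-2.1, -0.8], [1.9, -0.5]]
[0.4741564  0.08888273 0.058     ]
```

Emit:
{"name": "send_rows", "arguments": {
  "increments": [-0.0005,-0.009,0.0,-0.7,0,0,0.02,0,0,0,0.025,0,0,0,0.014,0,0,0,0,0]
}}

```text
time: 3.25
ee_pos: [0.4786, 0.0969, 0.042]
ee_rot: [3.139, -0.062, 0.013]
contact_force: [-0.5, -0.7, -0.1]
width: 0.0384
```

Emit:
{"name": "send_rows", "arguments": {
  "increments": [-0.004,0.007,0.004,0.5,0,0,0,0,0,0,0,0]
}}

```text
time: 3.62
ee_pos: [0.4752, 0.0901, 0.0395]
ee_rot: [3.14, -0.076, 0.017]
contact_force: [0.4, 0.1, 0.4]
width: 0.0385
```

Emit:
{"name": "send_rows", "arguments": {
  "increments": [-0.001,0.001,0.006,0,0,0,0,0]
}}

```text
time: 3.88
ee_pos: [0.4745, 0.0891, 0.0335]
ee_rot: [3.14, -0.077, 0.018]
contact_force: [0.2, 0.5, -0.8]
width: 0.0383
```

Emit:
{"name": "send_rows", "arguments": {
  "increments": [0,0,0,0,0,0,0,0,0,0,0,0,0,0,0,0],
  "claw": 0
}}

```text
time: 4.38
ee_pos: [0.4745, 0.0892, 0.0336]
ee_rot: [3.14, -0.077, 0.018]
contact_force: [0.6, -0.6, 0.9]
width: 0.0117
```

Emit:
{"name": "send_rows", "arguments": {
  "increments": [0,0,-0.02,0,0,0,-0.03,0,0,0,-0.03,0,0,0,0,0]
}}

```text
time: 4.88
ee_pos: [0.4733, 0.0892, 0.1151]
ee_rot: [3.139, -0.077, 0.016]
contact_force: [-0.0, 1.3, -0.3]
width: 0.0116
```

```bash
python3 -c "
from w import *
shot('w3')
from plant import *
import cv2
im=grab_frame('side');cv2.imwrite('pics/s3.png',cv2.resize(im[200:480,240:460,::-1],None,fx=2,fy=2))"
```

```text
pos [0.4733 0.0892 0.1151] xang -2.79 F [-0.04  1.27 -0.26] t 4.875 tilt [ 0.0101 -0.0016 -0.9999]
```

View pics/w3.png

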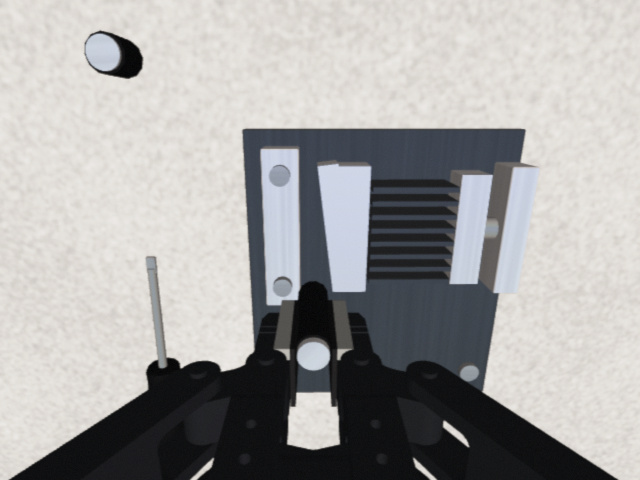

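View pics/s3.png

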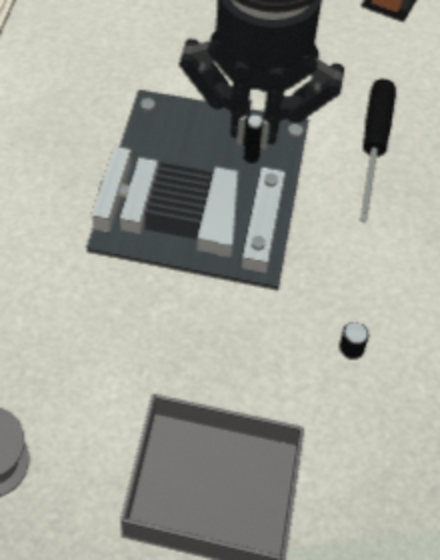

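The capacitor is held upright between the pads. Wrist view shows its top at (313,353). Next is the tray.

Emit:
{"name": "send_rows", "arguments": {
  "increments": [-0.004,-0.05,0,0,-0.004,-0.052,0,0,-0.005,-0.052,0,0,-0.005,-0.05,0,0,-0.004,-0.05,0,0]
}}

```text
time: 5.6
ee_pos: [0.4607, 0.344, 0.1054]
ee_rot: [3.13, -0.092, -0.0]
contact_force: [1.1, -0.0, -0.4]
width: 0.0117
```

Emit:
{"name": "send_rows", "arguments": {
  "increments": [0,0,0,0,0,0,0,0,0,0,0,0]
}}

```text
time: 5.98
ee_pos: [0.4579, 0.3463, 0.1014]
ee_rot: [3.127, -0.083, -0.007]
contact_force: [-1.1, -0.8, 0.0]
width: 0.0117
```

Emit:
{"name": "send_rows", "arguments": {
  "increments": [0.003,0,0.025,0,0.003,0,0.025,0,0,0,0.01,0,0,0,0,0]
}}

```text
time: 6.48
ee_pos: [0.4653, 0.3403, 0.0404]
ee_rot: [3.126, -0.094, -0.006]
contact_force: [0.4, -0.3, 0.3]
width: 0.0119
```

Emit:
{"name": "send_rows", "arguments": {
  "increments": [0,0,0.009,0,0,0,0,0]
}}

```text
time: 6.72
ee_pos: [0.4659, 0.3402, 0.0321]
ee_rot: [3.127, -0.095, -0.005]
contact_force: [-0.2, -0.6, -0.7]
width: 0.0115
```

Emit:
{"name": "send_rows", "arguments": {
  "increments": [0,0,0,0,0,0,0,0,0,0,0,0],
  "claw": 0.45
}}

```text
time: 7.1
ee_pos: [0.4664, 0.341, 0.0332]
ee_rot: [3.128, -0.094, -0.002]
contact_force: [0.2, 0.0, -0.3]
width: 0.0381
```

Emit:
{"name": "send_rows", "arguments": {
  "increments": [0,0,-0.03,0,0,0,-0.04,0,0,0,-0.05,0]
}}

```text
time: 7.48
ee_pos: [0.4643, 0.341, 0.1527]
ee_rot: [3.122, -0.094, -0.011]
contact_force: [0.2, 0.4, -0.0]
width: 0.0383
```

```bash
python3 -c "
from w import *
shot('w4')
"
```

```text
pos [0.4643 0.341  0.1527] xang -3.44 F [ 0.18  0.41 -0.05] t 7.475 tilt [-0.0077 -0.0176 -0.9998]
```

View pics/w4.png

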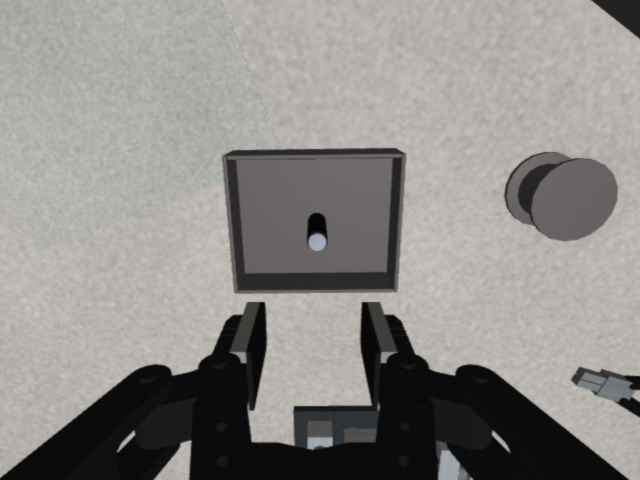

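The capacitor stands in the tray, with its top at (317,242) and the tray spanning x 225–405, y 150–292. Now the wedge.

Emit:
{"name": "send_rows", "arguments": {
  "increments": [0.004,0.055,0,0,0.004,0.055,0,0,0.004,0.055,0,0,0.004,0.055,0,0,0.004,0.055,0,0],
  "claw": 0.6
}}

```text
time: 8.15
ee_pos: [0.4743, 0.067, 0.1646]
ee_rot: [3.139, -0.079, 0.013]
contact_force: [0.4, 1.3, 0.2]
width: 0.0513
```

Emit:
{"name": "send_rows", "arguments": {
  "increments": [0.004,0.055,0,0,0.004,0.055,0,0,0.004,0.055,0,0,0.004,0.055,0,-7,0.004,0.055,0,-7]
}}

```text
time: 8.78
ee_pos: [0.4872, -0.2165, 0.1664]
ee_rot: [3.124, 0.317, 0.021]
contact_force: [0.9, 1.0, 0.5]
width: 0.0513
```

Emit:
{"name": "send_rows", "arguments": {
  "increments": [0,0,0,0]
}}

```text
time: 8.9
ee_pos: [0.4866, -0.2222, 0.1669]
ee_rot: [3.122, 0.305, 0.023]
contact_force: [-0.8, 0.9, 0.5]
width: 0.0512
```

```bash
python3 -c "
from w import *
shot('w5')
"
```

```text
pos [ 0.4866 -0.2222  0.1669] xang 11.18 F [-0.84  0.92  0.51] t 8.9 tilt [ 0.0149 -0.0035 -0.9999]
```

View pics/w5.png

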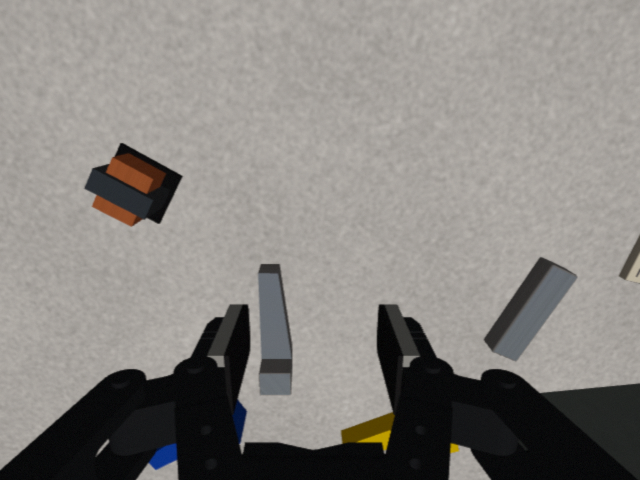

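The wedge is seen from above with its head at (276,382) and tip at (269,270). The blue piece lies at (200,440) and the yellow one at (390,435), both behind the fingers.

```bash
cat >> w.py <<'E'
def wfit(name,L,p0):
    from h import place,least_squares
    L=np.array(L,float)
    f=lambda p:(wproj(name,place(p,L[:,:3]))-(L[:,3:])).ravel()
    s=least_squares(f,p0,loss="soft_l1");print(np.round(s.x,4),np.round(f(s.x).reshape(-1,2),1).tolist()); return s.x
E
python3 - <<'E'
from w import *
wfit("w5",[(-13,11,40,260,372),(13,11,40,292,371),(-13,-11,40,260,394),(13,-11,40,291,395),(-13,91,20,259,272),(3,91,20,279,272),(-13,11,20,261,359),(13,11,20,292,359),(-13,91,0,260,265),(3,91,0,278,264)],[.483,-.354,.19])
E
```

```text
[ 0.484  -0.3584  0.1908] [[-0.9, 0.8], [-0.9, 1.7], [0.2, 1.1], [0.5, -0.1], [-0.9, 0.4], [-0.8, 0.4], [0.8, -0.9], [0.0, -1.0], [0.9, -1.9], [1.9, -0.9]]
```

Emit:
{"name": "send_rows", "arguments": {
  "increments": [-0.015,0.05,0.03,0,-0.014,0.05,0.03,0,0,0.027,0.02,0,0,0,0,0,0,0,0,0],
  "claw": 0.5
}}

```text
time: 9.57
ee_pos: [0.4895, -0.3424, 0.0841]
ee_rot: [-3.122, -0.324, -0.026]
contact_force: [0.6, 0.3, -0.6]
width: 0.0423
```

```bash
python3 -c "
from w import *
shot('w6')
"
```

```text
pos [ 0.4895 -0.3424  0.0841] xang 11.86 F [ 0.59  0.31 -0.55] t 9.575 tilt [ 0.0162  0.0039 -0.9999]
```

View pics/w6.png

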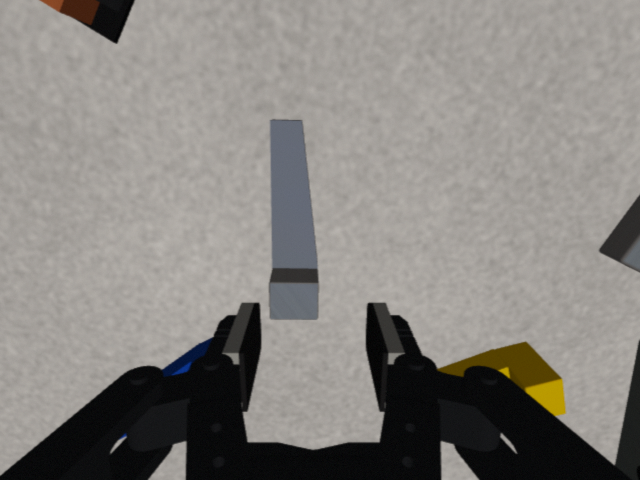

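The head top is centred at (295,300) and the tip is at (286,120), so the fingers sit to the right of the head. I'll measure how far.

```bash
python3 - <<'E'
from w import *
p=wfit("w6",[(-13,11,40,270,280),(13,11,40,318,281),(-13,-11,40,270,319),(13,-11,40,318,319),(-13,91,20,270,120),(3,91,20,302,120),(-13,11,20,271,267),(13,11,20,317,267)],[.483,-.354,.19])
d=np.array([p[0]-.4895,p[1]+.3424]);a=np.radians(11.86)
print(d, "tool",d@[np.cos(a),np.sin(a)],d@[np.sin(a),-np.cos(a)],"yaw",np.degrees(p[2]))
print(wray("w6",213,340,.04))
E
```

```text
[ 0.4833 -0.3585  0.1871] [[-1.3, 1.2], [0.9, 0.7], [-0.7, -0.0], [-0.1, 0.4], [-0.1, -1.5], [-0.2, -0.9], [0.9, -0.2], [0.8, 0.4]]
[-0.00622817 -0.01607939] tool -0.0093998665845178 0.014456122358467658 yaw 10.719975287161368
[ 0.44481354 -0.39038899  0.04      ]
```

Emit:
{"name": "send_rows", "arguments": {
  "increments": [-0.009,0.012,0,1,0,0,0.02,0,0,0,0.01,0]
}}

```text
time: 10.0
ee_pos: [0.4853, -0.3544, 0.0545]
ee_rot: [-3.125, -0.301, -0.032]
contact_force: [0.3, 0.1, -0.7]
width: 0.0429
```

Emit:
{"name": "send_rows", "arguments": {
  "increments": [-0.0028,0.0015,0.015,0,0,0,0.015,0,0,0,0.01,0,0,0,0,0]
}}

```text
time: 10.5
ee_pos: [0.4824, -0.3552, 0.0094]
ee_rot: [-3.123, -0.301, -0.027]
contact_force: [-0.8, 0.3, 0.8]
width: 0.0427
```

Emit:
{"name": "send_rows", "arguments": {
  "increments": [0,0,0,0,0,0,0,0,0,0,0,0,0,0,0,0],
  "claw": 0
}}

```text
time: 11.0
ee_pos: [0.4827, -0.3553, 0.01]
ee_rot: [-3.124, -0.302, -0.028]
contact_force: [-1.2, -0.4, -3.4]
width: 0.0253
```

Emit:
{"name": "send_rows", "arguments": {
  "increments": [0,0,-0.03,0,0,0,-0.04,0,0,0,-0.04,0,0,0,-0.01,0]
}}

```text
time: 11.5
ee_pos: [0.4794, -0.3548, 0.1313]
ee_rot: [-3.121, -0.302, -0.023]
contact_force: [0.1, 0.6, -4.7]
width: 0.025
```

```bash
python3 -c "
from w import *
shot('w7')
"
```

```text
pos [ 0.4794 -0.3548  0.1313] xang 11.05 F [ 0.14  0.65 -4.68] t 11.5 tilt [ 0.0141  0.0072 -0.9999]
```

View pics/w7.png

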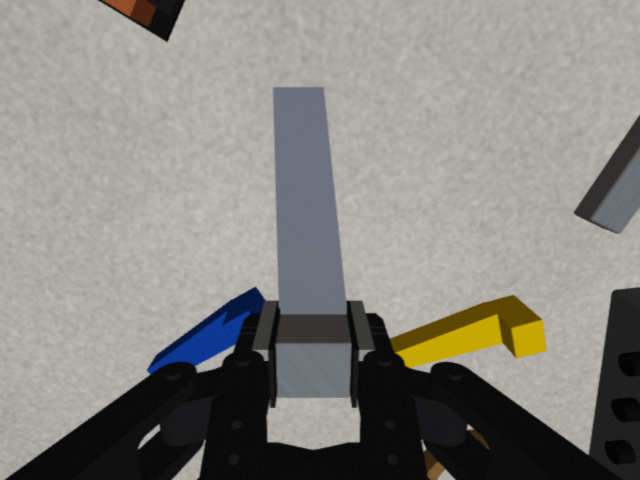

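```bash
cat >> w.py <<'E'
def hfit(name,L):
    from scipy.optimize import least_squares
    L=np.array(L,float); d=np.load(f"pics/{name}.npz"); H=np.array(camera_model("wrist")["hand_eye"])
    Hi=np.linalg.inv(H)
    B=np.diag([1,-1,-1.])
    def f(p):
        Q=L[:,:3]/1000; Rm=B@R.from_euler("zx",p[3:]).as_matrix()
        P=Q@Rm.T+p[:3]; c=P@Hi[:3,:3].T+Hi[:3,3]; q=c@d["K"].T
        return (q[:,:2]/q[:,2:]-L[:,3:]).ravel()
    s=least_squares(f,[0,0,.01,0,0],loss="soft_l1",x_scale=[.01,.01,.01,.05,.05]);print("wedge origin in tool",np.round(s.x[:3],4),"yaw,pitch deg",np.degrees(s.x[3:]),np.round(f(s.x).reshape(-1,2),1).tolist())
E
python3 - <<'E'
from w import *
hfit("w7",[(-13,91,20,274,88),(3,91,20,324,88),(-13,11,20,279,313),(13,11,20,345,313),(-13,11,40,277,344),(13,11,40,352,344),(-13,-11,40,277,397),(13,-11,40,350,397)])
E
```

```text
wedge origin in tool [0.0002 0.0036 0.0116] yaw,pitch deg [-0.26017706  1.87715965] [[-0.8, 0.0], [0.5, 0.3], [0.5, 0.0], [2.5, 0.3], [-2.3, -0.3], [0.5, 0.1], [-0.5, -0.4], [0.0, -0.1]]
```

Emit:
{"name": "send_rows", "arguments": {
  "increments": [0.005,-0.05,0,7,0,-0.05,0,7,-0.005,-0.05,0,0,-0.005,-0.05,0,0,-0.005,-0.05,0,0]
}}

```text
time: 12.18
ee_pos: [0.4609, -0.1002, 0.1265]
ee_rot: [-3.134, 0.105, -0.009]
contact_force: [0.6, 0.6, -3.1]
width: 0.0251
```

Emit:
{"name": "send_rows", "arguments": {
  "increments": [0,0,0,0,0,0,0,0]
}}

```text
time: 12.42
ee_pos: [0.4591, -0.0953, 0.124]
ee_rot: [-3.134, 0.091, -0.001]
contact_force: [0.2, -0.7, -2.9]
width: 0.0248
```

Emit:
{"name": "send_rows", "arguments": {
  "increments": [0.011,-0.04,0.02,-0.5,0,-0.006,0.03,0,0,0,0.01,0,0,0,0,0]
}}

```text
time: 12.92
ee_pos: [0.4734, -0.0539, 0.0619]
ee_rot: [-3.136, 0.09, -0.001]
contact_force: [0.0, 0.5, -2.3]
width: 0.0252
```

```bash
python3 -c "
from w import *
shot('w8')
"
```

```text
pos [ 0.4734 -0.0539  0.0619] xang -3.3 F [ 0.03  0.51 -2.34] t 12.925 tilt [ 0.001   0.0042 -1.    ]
```

View pics/w8.png

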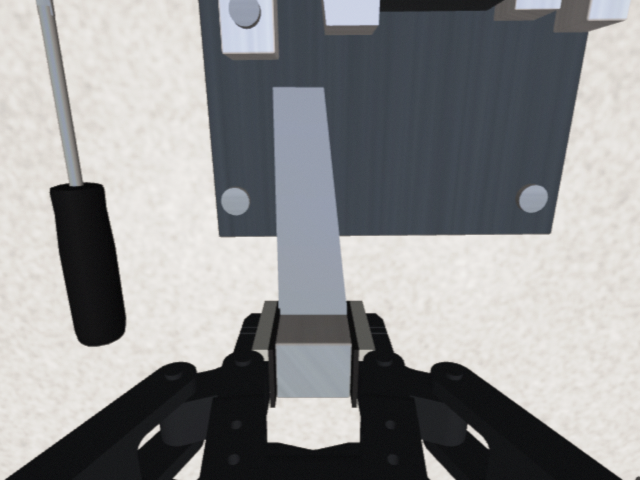

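```bash
python3 - <<'E'
from w import *
p=wfit("w8",[(0,-50,28,276,53),(-22,-50,28,223,54),(21,-40,28,326,27),(42,-40,28,378,27),(-35,-135,8,219,237),(140,-135,8,550,234)],[.467,.1,-.05])
d=np.load("pics/w8.npz")
# wedge pose in clamp from T
H=np.array(camera_model("wrist")["hand_eye"]);T=d["T"]@np.linalg.inv(H)
o=T[:3,:3]@[.0002,.0036,.0116]+T[:3,3]
for q in (p,[.4667,.0998,-.0495]):
    c,s=np.cos(q[2]),np.sin(q[2]);e=o[:2]-q[:2];print("wedge origin in clamp mm",1000*np.array([c*e[0]+s*e[1],-s*e[0]+c*e[1]]),o[2])
E
```

```text
[ 0.4668  0.0994 -0.0505] [[-0.7, 0.8], [-1.3, 0.2], [0.6, -0.9], [0.9, -1.3], [-0.8, 0.7], [1.3, 1.5]]
wedge origin in clamp mm [  14.56728821 -156.31145442] 0.050319272302142934
wedge origin in clamp mm [  14.48083751 -156.74455036] 0.050319272302142934
```

Emit:
{"name": "send_rows", "arguments": {
  "increments": [0,0,0.015,-0.7,0,0,0.015,0,0,0,0.01,0,0,0,0,0]
}}

```text
time: 13.48
ee_pos: [0.4747, -0.0552, 0.0209]
ee_rot: [-3.136, 0.074, -0.006]
contact_force: [-0.2, 0.5, -3.2]
width: 0.0255
```

Emit:
{"name": "send_rows", "arguments": {
  "increments": [-0.0013,-0.01,0,0,0,-0.012,0,0,0,0,0,0]
}}

```text
time: 13.85
ee_pos: [0.4749, -0.031, 0.0214]
ee_rot: [-3.136, 0.073, -0.008]
contact_force: [-0.9, -0.5, -3.5]
width: 0.0252
```

```bash
cat > pc.py <<'E'
from w import *
o=readout.get_obs();T=R.from_rotvec(o["ee_rot"]).as_matrix();P=o["ee_pos"]+T@[.0002,.0036,.0116]
q=[.4667,.0998,-.0498];c,s=np.cos(q[2]),np.sin(q[2]);e=P[:2]-q[:2]
print("wedge in clamp mm x %.1f y %.1f (tip %.1f) under z %.1f yaw rel %.2f"%(1e3*(c*e[0]+s*e[1]),1e3*(-s*e[0]+c*e[1]),91+1e3*(-s*e[0]+c*e[1]),1e3*P[2],np.degrees(np.arctan2(T[1,0],T[0,0])-q[2])-.26),"F",np.round(o["contact_force"],1))
E
python3 pc.py; python3 -c "
from w import *
shot('w9')
"
```

```text
wedge in clamp mm x 15.0 y -133.7 (tip -42.7) under z 9.8 yaw rel -0.07 F [-0.9 -0.5 -3.5]
pos [ 0.4749 -0.031   0.0214] xang -2.66 F [-0.93 -0.52 -3.53] t 13.85 tilt [ 0.0051  0.005  -1.    ]
```

View pics/w9.png

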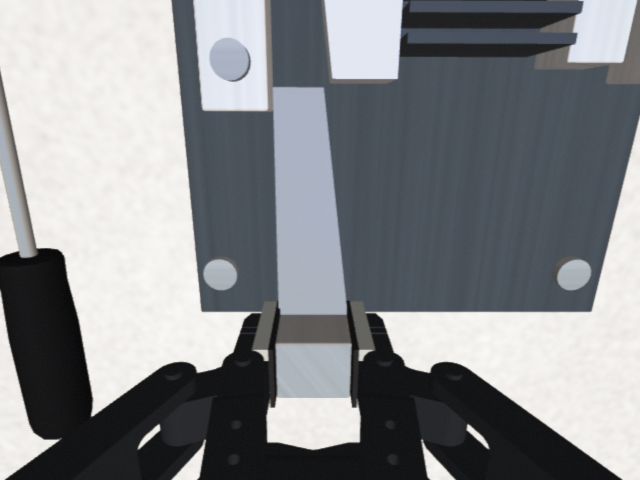

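The tip at (274–324, 88) sits between the anvil face (about x=271) and the jaw edge (about x=331), so it is lined up with the mouth. I'll slide it in.

Emit:
{"name": "send_rows", "arguments": {
  "increments": [-0.0003,-0.01,0.0005,0,-0.0003,-0.01,0.0005,0,0,-0.005,0,0,0,0,0,0]
}}

```text
time: 14.4
ee_pos: [0.4757, -0.0045, 0.0208]
ee_rot: [-3.136, 0.073, -0.009]
contact_force: [1.0, -0.1, -3.1]
width: 0.0253
```

```bash
python3 pc.py; python3 -c "
from w import *
shot('w10')
"
```

```text
wedge in clamp mm x 14.5 y -107.3 (tip -16.3) under z 9.2 yaw rel -0.07 F [ 1.  -0.1 -3.1]
pos [ 0.4757 -0.0045  0.0208] xang -2.66 F [ 1.05 -0.15 -3.13] t 14.4 tilt [ 0.0059  0.0048 -1.    ]
```

View pics/w10.png

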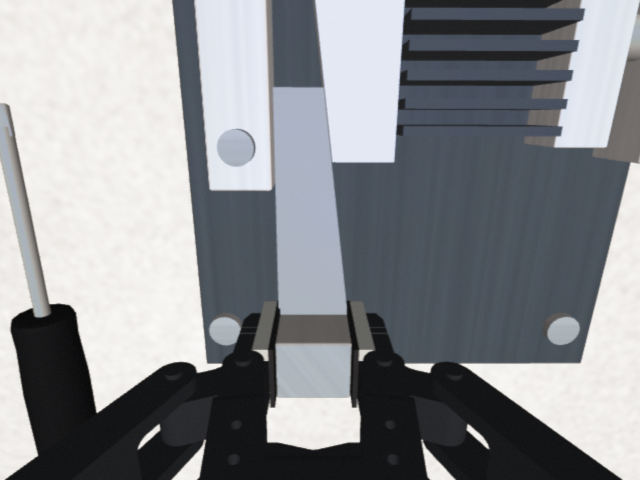

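The tip is now inside the slot, at (274–323, 88), with a pixel or two of gap on each side. I'll go a little further, set it down, and release.

Emit:
{"name": "send_rows", "arguments": {
  "increments": [-0.0005,-0.005,0.0005,0,0,-0.003,0.0008,0,0,0,0,0]
}}

```text
time: 14.82
ee_pos: [0.4754, 0.0031, 0.0195]
ee_rot: [-3.136, 0.075, -0.009]
contact_force: [-0.6, 0.1, -3.2]
width: 0.0253
```

```bash
python3 pc.py
```

```text
wedge in clamp mm x 13.8 y -99.6 (tip -8.6) under z 7.8 yaw rel -0.15 F [-0.6  0.1 -3.2]
```

Emit:
{"name": "send_rows", "arguments": {
  "increments": [0,0,0.0012,0,0,0,0.0008,0]
}}

```text
time: 15.08
ee_pos: [0.4755, 0.003, 0.0176]
ee_rot: [-3.136, 0.076, -0.009]
contact_force: [-3.8, -0.6, 11.3]
width: 0.0251
```

Emit:
{"name": "send_rows", "arguments": {
  "increments": [0,0,-0.001,0,0,0,0,0]
}}

```text
time: 15.32
ee_pos: [0.4754, 0.0028, 0.0186]
ee_rot: [-3.136, 0.076, -0.009]
contact_force: [-1.6, -0.3, -3.5]
width: 0.0248
```

Emit:
{"name": "send_rows", "arguments": {
  "increments": [0,0,0,0,0,0,0,0,0,0,0,0],
  "claw": 0.5
}}

```text
time: 15.7
ee_pos: [0.4764, 0.0027, 0.019]
ee_rot: [-3.136, 0.077, -0.011]
contact_force: [-0.4, -0.5, 0.1]
width: 0.0428
```

Emit:
{"name": "send_rows", "arguments": {
  "increments": [0,0,-0.03,0,0,0,-0.03,0,0,0.02,-0.02,0,0,0.02,0,0]
}}

```text
time: 16.2
ee_pos: [0.4744, -0.0371, 0.1013]
ee_rot: [-3.136, 0.072, -0.012]
contact_force: [0.7, 0.8, -0.6]
width: 0.0428
```

```bash
python3 -c "
from w import *
shot('w11')
"
```

```text
pos [ 0.4744 -0.0371  0.1013] xang -2.62 F [ 0.68  0.78 -0.58] t 16.2 tilt [ 0.0076  0.0049 -1.    ]
```

View pics/w11.png

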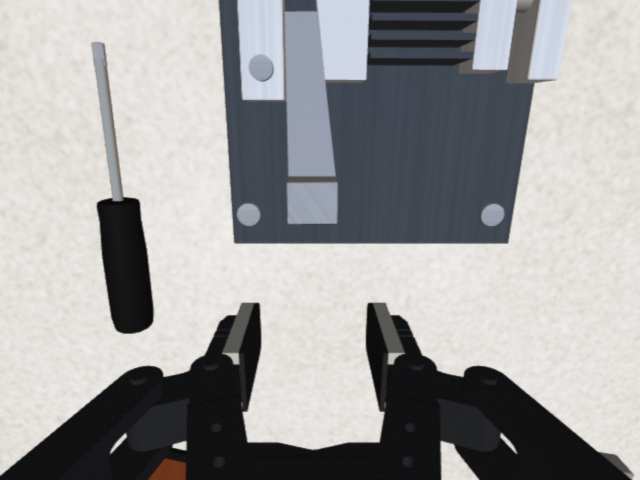

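The wedge lies in the slot and the head top is at (312,202). Next I'll shut the fingers and go down behind the head.

Emit:
{"name": "send_rows", "arguments": {
  "increments": [-0.001,0.002,0.02,0,0,0,0.03,0,0,0,0.02,0,0,0,0.0,0],
  "claw": 0
}}

```text
time: 16.75
ee_pos: [0.4738, -0.0409, 0.0294]
ee_rot: [-3.136, 0.08, -0.013]
contact_force: [-0.4, -0.3, -0.0]
width: -0.0003
```

```bash
python3 -c "
from w import *
shot('w12')
"
```

```text
pos [ 0.4738 -0.0409  0.0294] xang -2.91 F [-0.4  -0.27 -0.05] t 16.75 tilt [ 0.0086  0.0046 -1.    ]
```

View pics/w12.png

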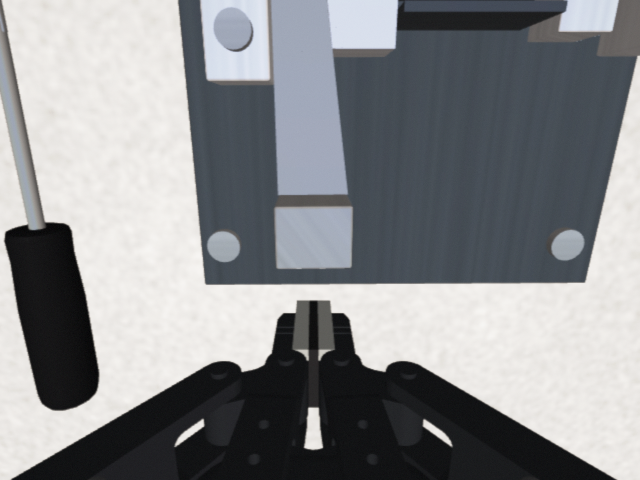

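Emit:
{"name": "send_rows", "arguments": {
  "increments": [0,0,0.012,0,0,-0.006,0,0,0,-0.004,0,0,0,0,0,0]
}}

```text
time: 17.3
ee_pos: [0.4765, -0.0294, 0.0191]
ee_rot: [-3.135, 0.078, -0.02]
contact_force: [0.1, -0.0, -0.5]
width: 0.0003
```

Emit:
{"name": "send_rows", "arguments": {
  "increments": [0,-0.003,0,0,0,-0.003,0,0,0,-0.002,0,0]
}}

```text
time: 17.68
ee_pos: [0.4772, -0.0212, 0.0196]
ee_rot: [-3.135, 0.079, -0.022]
contact_force: [-0.8, -1.4, -0.7]
width: -0.0001
```

Emit:
{"name": "send_rows", "arguments": {
  "increments": [-0.0035,0.001,0.003,0,0,0,0.0015,0,0,0,0,0]
}}

```text
time: 18.05
ee_pos: [0.4732, -0.0219, 0.0147]
ee_rot: [-3.135, 0.079, -0.021]
contact_force: [-0.6, -0.1, 0.6]
width: 0.0005
```

Emit:
{"name": "send_rows", "arguments": {
  "increments": [0,-0.003,0,0,0,-0.003,0,0,0,-0.002,0,0]
}}

```text
time: 18.42
ee_pos: [0.4734, -0.0149, 0.0147]
ee_rot: [-3.136, 0.081, -0.021]
contact_force: [-0.5, -2.8, 0.8]
width: -0.0001
```

Emit:
{"name": "send_rows", "arguments": {
  "increments": [0,-0.002,0,0,0,-0.002,0,0,0,-0.002,0,0]
}}

```text
time: 18.8
ee_pos: [0.4733, -0.0095, 0.0147]
ee_rot: [-3.137, 0.082, -0.02]
contact_force: [-0.1, -3.7, 1.1]
width: 0.0001
```

Emit:
{"name": "send_rows", "arguments": {
  "increments": [0,-0.0015,0,0,0,-0.0015,0,0,0,-0.0015,0,0,0,-0.0012,0,0,0,-0.0012,0,0]
}}

```text
time: 19.42
ee_pos: [0.4733, -0.0025, 0.0147]
ee_rot: [-3.138, 0.083, -0.019]
contact_force: [-1.8, -4.0, -0.1]
width: 0.0004
```

Emit:
{"name": "send_rows", "arguments": {
  "increments": [0,-0.001,0,0,0,-0.001,0,0,0,-0.001,0,0]
}}

```text
time: 19.8
ee_pos: [0.4733, 0.0006, 0.0147]
ee_rot: [-3.138, 0.083, -0.019]
contact_force: [-1.1, -4.7, 2.3]
width: -0.0004
```

Emit:
{"name": "send_rows", "arguments": {
  "increments": [0,-0.001,0,0,0,-0.001,0,0,0,-0.001,0,0]
}}

```text
time: 20.18
ee_pos: [0.4734, 0.0038, 0.0147]
ee_rot: [-3.138, 0.083, -0.019]
contact_force: [-1.4, -3.8, 1.5]
width: 0.0002
```

Emit:
{"name": "send_rows", "arguments": {
  "increments": [0,-0.001,0,0,0,-0.001,0,0,0,-0.001,0,0]
}}

```text
time: 20.55
ee_pos: [0.4735, 0.0071, 0.0147]
ee_rot: [-3.138, 0.083, -0.019]
contact_force: [-1.4, -3.6, 1.8]
width: -0.0003
```

Emit:
{"name": "send_rows", "arguments": {
  "increments": [0,-0.001,0,0,0,-0.001,0,0]
}}

```text
time: 20.8
ee_pos: [0.4736, 0.0092, 0.0147]
ee_rot: [-3.138, 0.083, -0.018]
contact_force: [-2.2, -4.4, 1.0]
width: 0.0004
```

Emit:
{"name": "send_rows", "arguments": {
  "increments": [0,-0.001,0,0,0,-0.001,0,0,0,-0.001,0,0]
}}

```text
time: 21.18
ee_pos: [0.4736, 0.0124, 0.0147]
ee_rot: [-3.138, 0.083, -0.018]
contact_force: [-2.5, -3.4, 2.0]
width: -0.0003
```

```bash
python3 -c "
from w import *
shot('w13')
"
```

```text
pos [0.4736 0.0124 0.0147] xang -3.04 F [-2.46 -3.44  2.  ] t 21.175 tilt [ 0.0116  0.0025 -0.9999]
```

View pics/w13.png

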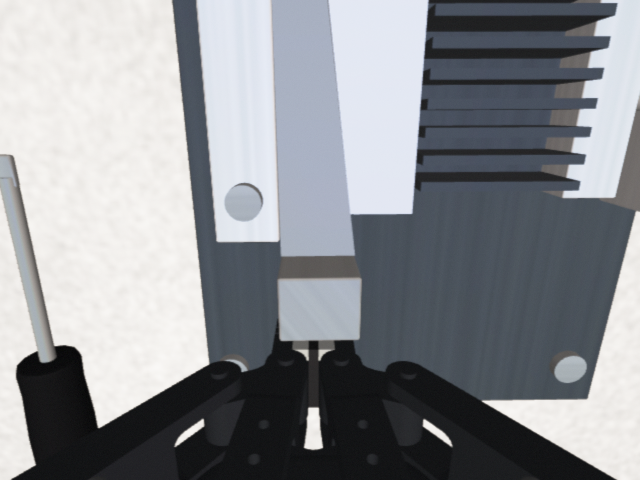

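The wedge is flush with the anvil (x≈277) and the jaw. The head is at (319,308) with the fingers right behind it, so I'll keep pushing.

Emit:
{"name": "send_rows", "arguments": {
  "increments": [0,-0.001,0,0,0,-0.001,0,0]
}}

```text
time: 21.48
ee_pos: [0.4737, 0.0146, 0.0147]
ee_rot: [-3.138, 0.083, -0.018]
contact_force: [-1.1, -3.9, 1.7]
width: -0.0005
```

Emit:
{"name": "send_rows", "arguments": {
  "increments": [0,-0.001,0,0,0,-0.001,0,0]
}}

```text
time: 21.72
ee_pos: [0.4738, 0.0167, 0.0147]
ee_rot: [-3.138, 0.083, -0.018]
contact_force: [-2.0, -3.8, 2.5]
width: -0.0001
```

Emit:
{"name": "send_rows", "arguments": {
  "increments": [0,-0.001,0,0,0,-0.001,0,0]
}}

```text
time: 21.98
ee_pos: [0.4736, 0.0185, 0.0147]
ee_rot: [-3.138, 0.083, -0.017]
contact_force: [-1.5, -5.4, 2.6]
width: 0.0
```

Emit:
{"name": "send_rows", "arguments": {
  "increments": [0,-0.001,0,0,0,-0.001,0,0]
}}

```text
time: 22.22
ee_pos: [0.4735, 0.0188, 0.0147]
ee_rot: [-3.14, 0.086, -0.018]
contact_force: [-1.8, -7.2, 2.6]
width: -0.0001
```

Emit:
{"name": "send_rows", "arguments": {
  "increments": [0,-0.0015,0,0]
}}

```text
time: 22.35
ee_pos: [0.4735, 0.0188, 0.0147]
ee_rot: [3.139, -0.088, 0.018]
contact_force: [-1.5, -9.1, 2.2]
width: 0.0001
```

Emit:
{"name": "send_rows", "arguments": {
  "increments": [0,-0.002,0,0]
}}

```text
time: 22.48
ee_pos: [0.4735, 0.0188, 0.0147]
ee_rot: [3.137, -0.091, 0.019]
contact_force: [-2.4, -10.9, 2.4]
width: -0.0001
```

Emit:
{"name": "send_rows", "arguments": {
  "increments": [0,-0.002,0,0]
}}

```text
time: 22.6
ee_pos: [0.4735, 0.0187, 0.0148]
ee_rot: [3.135, -0.094, 0.019]
contact_force: [-2.5, -9.7, 1.3]
width: -0.0
```

Emit:
{"name": "send_rows", "arguments": {
  "increments": [0,-0.002,0,0]
}}

```text
time: 22.72
ee_pos: [0.4735, 0.0187, 0.0148]
ee_rot: [3.132, -0.097, 0.02]
contact_force: [-1.2, -9.6, 2.7]
width: -0.0001
```

Emit:
{"name": "send_rows", "arguments": {
  "increments": [0,-0.0028,0,-0.3]
}}

```text
time: 22.85
ee_pos: [0.4735, 0.0187, 0.0148]
ee_rot: [3.129, -0.093, 0.021]
contact_force: [-2.8, -13.7, 2.2]
width: 0.0001
```

Emit:
{"name": "send_rows", "arguments": {
  "increments": [0,-0.0032,0,-0.3]
}}

```text
time: 22.98
ee_pos: [0.4736, 0.0186, 0.0149]
ee_rot: [3.126, -0.09, 0.022]
contact_force: [-1.8, -14.8, 3.3]
width: -0.0
```

Emit:
{"name": "send_rows", "arguments": {
  "increments": [0,-0.0037,0,-0.2]
}}

```text
time: 23.1
ee_pos: [0.4736, 0.0185, 0.0149]
ee_rot: [3.122, -0.09, 0.023]
contact_force: [-1.4, -15.2, 3.3]
width: -0.0002
```

Emit:
{"name": "send_rows", "arguments": {
  "increments": [0,-0.004,0,0,0,-0.004,0,0]
}}

```text
time: 23.35
ee_pos: [0.4735, 0.0183, 0.015]
ee_rot: [3.113, -0.103, 0.025]
contact_force: [-2.2, -16.7, 3.5]
width: -0.0002
```

Emit:
{"name": "send_rows", "arguments": {
  "increments": [0,-0.0045,0,0]
}}

```text
time: 23.48
ee_pos: [0.4735, 0.0182, 0.0151]
ee_rot: [3.108, -0.109, 0.027]
contact_force: [-2.9, -18.4, 3.5]
width: 0.0001
```

Emit:
{"name": "send_rows", "arguments": {
  "increments": [0,0.004,0,0,0,0.01,0,0,0,0.015,0,0]
}}

```text
time: 23.85
ee_pos: [0.4729, -0.0091, 0.016]
ee_rot: [3.111, -0.104, 0.03]
contact_force: [-0.0, 0.2, -0.8]
width: 0.0
```

Emit:
{"name": "send_rows", "arguments": {
  "increments": [0,0.015,0,0,0,0,-0.03,0,0,0,-0.04,0,0,0,-0.03,0,0,0,0,0]
}}

```text
time: 24.48
ee_pos: [0.4697, -0.0266, 0.1192]
ee_rot: [3.111, -0.112, 0.029]
contact_force: [0.5, -0.3, -0.0]
width: -0.0001
```

```bash
python3 -c "
from w import *
shot('w14')
from plant import *
im=grab_frame('side');cv2.imwrite('pics/s14.png',cv2.resize(im[220:480,260:460,::-1],None,fx=3,fy=3)[:600])
im=grab_frame('scene');cv2.imwrite('pics/c14.png',cv2.resize(im[200:320,290:520,::-1],None,fx=3.4,fy=3.4))
"
```

```text
pos [ 0.4697 -0.0266  0.1192] xang -4.12 F [ 0.46 -0.27 -0.04] t 24.475 tilt [ 0.0176 -0.029  -0.9994]
```

View pics/w14.png

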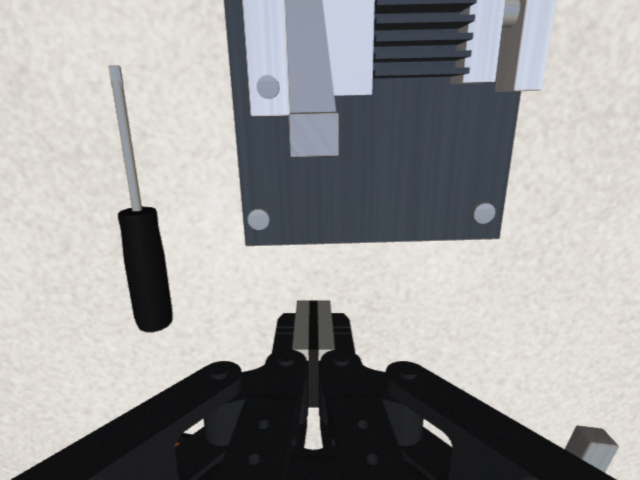

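View pics/c14.png

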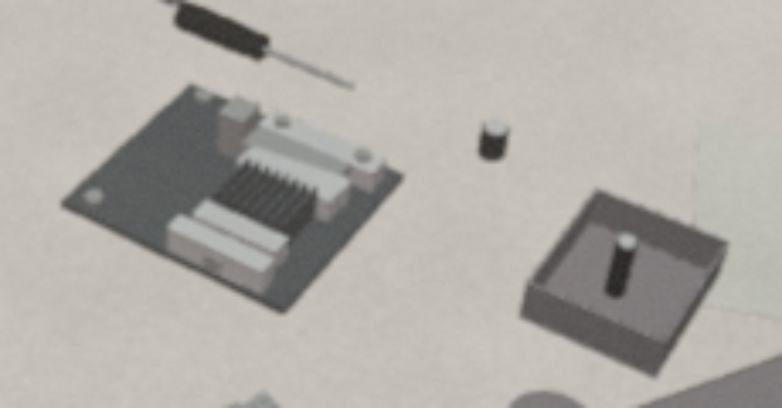

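View pics/s14.png

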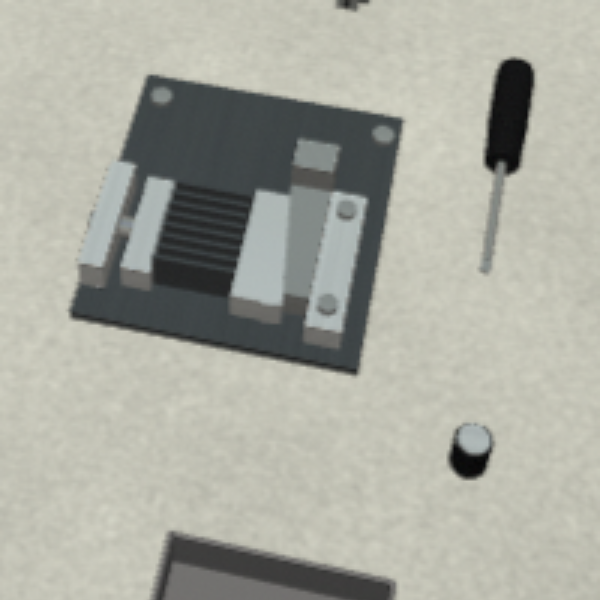

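```bash
python3 - <<'E'
from w import *
a=wfit("w14",[(-13,-11,48,291,157),(13,-11,48,338,155),(-13,11,48,290,113),(13,11,48,337,112)],[.477,.04,-.05])
b=wfit("w14",[(0,-50,28,289,116),(-22,-50,28,254,116),(-35,-135,8,246,245),(140,-135,8,500,238),],[.467,.1,-.05])
c,s=np.cos(b[2]),np.sin(b[2]);e=a[:2]-b[:2];print(1e3*(c*e[0]+s*e[1]),1e3*(-s*e[0]+c*e[1]),np.degrees(a[2]-b[2]))
im=cv2.imread("pics/w14.png");cv2.imwrite("pics/w14c.png",cv2.resize(im[0:170,230:560],None,fx=2.4,fy=2.4,interpolation=cv2.INTER_CUBIC))
E
```

```text
[ 0.4767  0.0398 -0.0439] [[-0.9, -0.2], [1.0, 0.3], [-2.0, 0.2], [1.8, -0.3]]
[ 0.4667  0.0998 -0.046 ] [[1.2, -1.1], [-3.1, -0.0], [-0.4, 1.3], [0.9, 0.4]]
12.707195396655717 -59.500694233567465 0.11903826209556485
```

View pics/w14c.png

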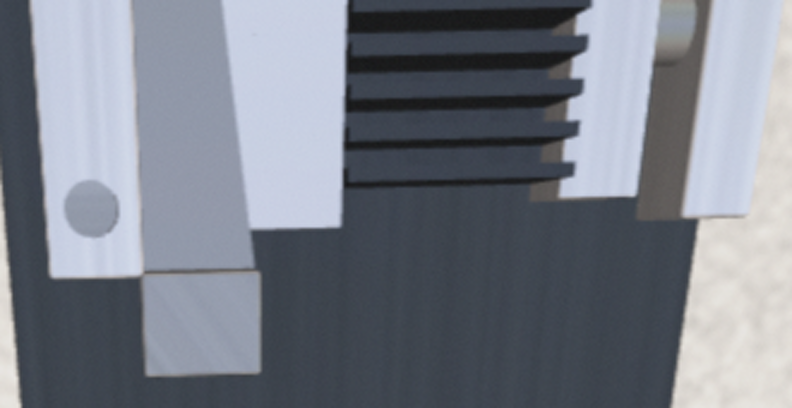

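The wedge head sits at clamp x 12.7, y −59.5 mm (tip about +31), in line within 0.2°. It did not spring back, the stack shows no gaps, and the robot is clear, so I'll hand in.

```bash
python3 -c "
from plant import order
print(order.close_job())"
```

```text
the job is handed in; nothing more can be done
None
```

The tall capacitor is standing in the grey tray and the wedge is clamped tight in the slot. I handed the job in at about 24.6 s of the 62 s allowed.

- **Capacitor:** I lifted it out of the slot, stood it near the middle of the tray and let go. The last scene view shows it standing there.
- **Wedge:** I slid the grey steel wedge in thin end first, set it down on the plate and released it. With the fingers shut behind the head, it slid forward at about 4 N and then stopped. I raised the push to a peak of about 18 N and backed off.
- **Last checks:**
  - The head is at clamp x ≈ 12.7 mm, y ≈ −59.5 mm, so the tip is at about +31 mm, within 0.2° of the slot.
  - That matches where the push ended, so it did not spring back.
  - I saw no gap between jaw, heat sink and stop.
  - The wrist force was about 0 with the fingers clear.
- **Not checked or in disagreement:**
  - The clamping forces cannot be read directly; I infer tightness from the stop and the push force.
  - The fixed cameras put the clamp about 3 mm farther in y than the wrist camera did; I used the wrist values.
  - The hand tilted about 1.5° under the push.
  - Setting the wedge down briefly pressed on the plate with about 15 N.
- **Other items:** I touched no other items that I know of. The screwdriver and short capacitor were in place in the last views, but I did not re-measure all of them.

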